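Click out a drum brake's star wheel

TASK

A drum brake lies flat on the garage bench, ready to be set before its drum goes back on. With a fingertip on the top edge of the toothed star wheel of its adjuster, flick the wheel exactly four clicks in the lengthening direction, that is with the top of the wheel moving away from the middle of the brake towards the rim of its backing plate. Do not lift or shift the brake or any of the things lying around it, and take the finger off at the end.

Things in the scene. Friction and masses are not known exactly. Their poses are not given: they have to be found in the camera images.
- brake: Drum brake without its drum, flat and loose on the bench, 4.5 kg. Black round plate 268 mm across, rim 10 mm high, 80 mm hole in the middle; two curved shoes stand on it, tops 54 mm over the bench. Origin: centre of the plate's underside; z up; its -x axis points from the middle to the star wheel. A level adjuster bar lies along its y between the shoe ends, 100 mm apart; bar top 43 mm high.
- wheel_center (a point): Centre of the star wheel on its level axle: 98 mm from the middle of the brake, 34.5 mm over the bench. Bare zinc-plated wheel, 44 mm over its 16 rounded teeth, 7 mm thick along the axle (brake's y), upright in the gap between the shoe ends. Its top edge, 56.5 mm over the bench, is free from above; a finger pressed on it and moved takes the teeth along, 8.6 mm a click.
- star_wheel (a joint): Turn of the star wheel, rad; 0 at the start (within 0.08, settling in a click), growing as its top moves away from the middle of the brake (brake's -x). One click is 0.393 rad, four are 1.571. A leaf spring on the hub side, below axle height, holds each click and lets it turn both ways: 2 to 3 N along the rim moves it, and past half way it springs on into the next click.
- marked_tooth (a point): Tip of the tooth with a stroke of white chalk, a mechanic's mark to count by; uppermost at the start, 22 mm from the axle, turning with the wheel. Four clicks later it points level away from the middle of the brake.
- drum: Bystander: the cast-iron brake drum lying open side down, 280 mm across, 74 mm high, 5.5 kg; origin at the centre of its underside.
- mug: Bystander: white mug, 82 mm across, 92 mm high, standing; origin at the centre of its underside.
- grease_tin: Bystander: plain steel tin of grease, 74 mm across, 85 mm high, standing; origin at the centre of its underside.
- screwdriver: Bystander: screwdriver with a black handle, 200 mm long, lying beside the brake on the drum's side; origin near its middle.

How it is judged (in metres and radians):
On the way, in this order (a step that is already met when the one before it is completed fails the run):
1. a fingertip on the brake turns the star wheel through its first click (contact force between the fingers and brake above 0.3 N and value of joint star_wheel between 0.1 and 0.8 rad).
2. the star wheel stands four clicks on (value of joint star_wheel between 1.42 and 1.72 rad), for 0.2 s.
At the end, for the whole second after the job is handed in: The star wheel rests in the fourth click from where it started, its top turned away from the middle of the brake (1.571 rad, within 0.15 rad), the fingers off it; the brake, drum, mug, tin and screwdriver are within 20 mm of where they were (all of step 2 and velocity of joint star_wheel between -0.1 and 0.1 rad/s and distance of each of brake, drum, mug, grease_tin, screwdriver from where it was at the start of the episode below 0.02 m and linear speed of brake below 0.02 m/s); the robot touches nothing.
It fails at once if the brake is shoved, lifted or tipped (distance of brake from where it was at the start of the episode above 0.02 m or angle between brake's own z axis and vertical above 0.1 rad or height (world z) of brake above 0.008 m).
It fails at once if a bystander is moved or lifted (distance of any of drum, mug, grease_tin, screwdriver from where it was at the start of the episode above 0.02 m).
It also fails if it takes over 45 s, if anything falls off the work surface, if the arm or the gripper's body presses on something with over 40 N, if the wrist force passes 120 N, or if a joint passes its speed limit or range.

ROBOT

A 6-joint arm with a two-finger parallel gripper is mounted at the origin on the work surface. World frame = base frame: x ahead of the robot, y to its left, z up, the work surface at z = 0. Lengths are in m, angles in degrees, forces in N, time in s.
With the tool pointing down it reaches from about 0.375 to 0.9 m from the base axis. Payload 3.1 kg.
Tool frame: the origin (TCP) lies at the very end of the fingers, on their centre line; the grasp point (between the pads) lies 19 mm behind it (bot.tcp_to_grasp is the distance from the TCP to the grasp point, in m); z points along the fingers, y is the direction in which the jaws open and shut (so a half turn about z gives the same grasp; the last joint's range is limited). The gripper opens to 87 mm and grips with 3 to 60 N. Pads are 19 mm wide; open, the fingers measure 117 mm over their backs; the gripper's body (75 mm by 190 mm) begins 51 mm behind the grasp point.
Start: joints at [-74.972, 30.224, 82.088, -0, 67.689, -10.227], TCP at [0.267, -0.565, 0.223] pointing down, gripper open.
Joint ranges: [-176.69, 176.69], [-43.24, 126.21], [12.49, 139.97], [-82, 262], [0, 151.66], [-163.58, 163.58]. Speed limits (degrees/s): [159.86, 159.86, 180, 180, 180, 180].

INTERFACE

Orientations are given as a 3x3 rotation matrix whose columns are the frame's x, y, z axes.
In Python, from rig import telemetry, eyes, order, bot gives the robot as it stands. The module is installed in compiled form; this text tells all that it offers.
- The arm moves only by the tool servo_tool, never from a script. Its argument "targets" is a list of rows, each a list of 2 entries, a list of its own where there are three numbers: the shift along the tool's x, y, z in m, then the turn, a rotation vector about the tool's x, y, z in rad. In form: [[[tx, ty, tz], [wx, wy, wz]], ...]. A call has 1 to 12 rows; each row is the pose to reach, as a shift and turn from the pose commanded when the call began, along the tool's axes at that moment; what a row does not reach only later rows make up. A row lasts 1/8 s, in which the tool goes at most 62.5 mm and 10.7 degrees, less where a joint would pass 70% of its speed; a pose out of reach is approached as far as the arm can. A call with a gripper value outside its range is refused whole. "gripper" is the finger opening in m, from 0 to 0.087, set as the call begins (left out, the last holds). The fingers move at their own pace and stop on an object; the grip force is fixed at half the most. Time passes only in rows, so rows that repeat a pose let the fingers close. It gives the time, the measured TCP pose, the force and the opening at its end, in the units of the state.
- telemetry.read_state(): the state, without advancing time (a new reading comes with each control period).
- eyes.capture(name): name is "scene" or "top" or "wrist"; returns a dict with "pixels" (384x512x3 uint8, blue, green, red), "intrinsics" (3x3 intrinsics, pixels), "k1" (the pictures are not rectified: a ray, as slopes to the right and down, at radius r is drawn at 1 + k1 r^2 times it, then the intrinsics apply), "extrinsics" (4x4, takes a point from camera to world coordinates); the wrist camera has in their place "T_tool_cam" (4x4, takes a point from camera to tool coordinates, whose origin is the TCP and whose axes are the flange's). Camera axes: x right, y down, z forward; pixel columns grow to the right and rows downward; lengths in m; the calibration is good to about 2 mm. A picture is of the moment at which its call begins: read the wrist's pose just before it. There is no depth.
- order.hand_in(): hands the job in, once; it reports no verdict.
The state is a dict: "time_s": time; "joint_positions": joint angles; "qvel": joint speeds; "tau": joint torques, N m; "position": TCP position; "tcp_rot": TCP orientation; "force": force on the tool from outside, world axes, zero at the start; "moment": the same for the moment, N m; "opening": opening from 0.0 (shut) to 1.0 (fully open).
Only numpy, scipy, OpenCV 4.12 (cv2) and the standard library are available. Lean on these libraries where they do the work, as an engineer would, in place of code of your own. Each camera call takes 0.05 s, during which the arm holds its last target. There are 200 camera calls.

## Working session

There is one attempt and no reset: what is moved stays moved. The work goes in short steps, Python scripts to look and compute and a tool call to move; the robot and the scene stay as the last step left them, time stands still between calls to the robot, and variables do not carry over. Pictures are saved under pics/ and viewed, about 8 in all and at most 12, crops included, and the job is handed in when it is done.

Besides the shell and the picture viewer there is one more tool, called after "Request:" by a JSON object that holds its "op" and its "data". servo_tool: Moves the arm, as the interface text tells. Its arguments: {"type":"object","properties":{"targets":{"type":"array","items":{"type":"array"}},"gripper":{"type":"number"}},"required":["targets"]}

```bash
mkdir -p pics; cat > h.py <<'E'
import numpy as np, cv2, time
from rig import telemetry, eyes, order, bot
def grab(name, fn=None):
    s=telemetry.read_state(); c=eyes.capture(name)
    if name=="wrist":
        T=np.eye(4); T[:3,:3]=s["tcp_rot"]; T[:3,3]=s["position"]; E=T@np.array(c["T_tool_cam"])
    else: E=np.array(c["extrinsics"])
    im=np.array(c["pixels"]); K=np.array(c["intrinsics"]); k=c["k1"]
    if fn: cv2.imwrite("pics/"+fn,im); np.savez("pics/"+fn+".npz",im=im,K=K,k=k,E=E)
    return im,K,k,E
def load(fn):
    d=np.load("pics/"+fn+".npz"); return d["im"],d["K"],float(d["k"]),d["E"]
def ray(uv,K,k,E):
    uv=np.array(uv,float).reshape(-1,1,2)
    p=cv2.undistortPoints(uv,K,np.array([k,0,0,0,0.]))[:,0]
    d=np.c_[p,np.ones(len(p))]@E[:3,:3].T
    return E[:3,3],d
def plane(uv,z,K,k,E):
    o,d=ray(uv,K,k,E); return o+d*((z-o[2])/d[:,2])[:,None]
def proj(P,K,k,E):
    W=np.linalg.inv(E); return cv2.projectPoints(np.array(P,float).reshape(-1,3),cv2.Rodrigues(W[:3,:3])[0],W[:3,3],K,np.array([k,0,0,0,0.]))[0][:,0]
E
python3 - <<'E'
from h import *
a=grab("scene","s1.png");b=grab("top","t1.png")
print(a[3].round(3),b[3].round(3),a[1],b[1]); s=telemetry.read_state(); print(s["time_s"],np.array(s["tcp_rot"]).round(3),s["force"])
cv2.imwrite("pics/st1.png",cv2.resize(np.vstack([a[0],b[0]]),None,fx=.78,fy=.78))
E
```

```text
[[ 0.785  0.491 -0.377  1.034]
 [ 0.619 -0.616  0.487 -0.573]
 [ 0.007 -0.616 -0.787  1.037]
 [ 0.     0.     0.     1.   ]] [[ 1.000e-03 -9.970e-01  8.200e-02  4.350e-01]
 [-1.000e+00  0.000e+00  1.200e-02  3.400e-02]
 [-1.200e-02 -8.200e-02 -9.970e-01  1.546e+00]
 [ 0.000e+00  0.000e+00  0.000e+00  1.000e+00]] [[403.09809884   0.         250.34545984]
 [  0.         403.09809884 195.21645919]
 [  0.           0.           1.        ]] [[456.46055853   0.         257.49389807]
 [  0.         456.46055853 193.01260112]
 [  0.           0.           1.        ]]
0.1 [[ 0.904  0.427 -0.001]
 [ 0.427 -0.904  0.002]
 [ 0.    -0.002 -1.   ]] [-0.64299451  0.56858714 -0.24123763]
```

View pics/st1.png

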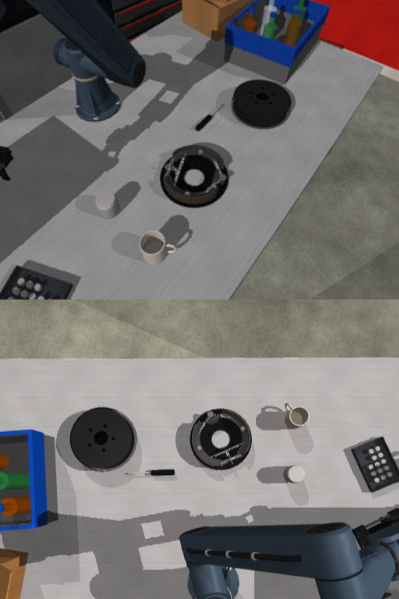

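The scene view (top half) has the brake at about (195,177) and the top view has it at about (221,439). The tin, mug, drum and screwdriver are clear of it. Next I'll zoom in on the brake.

```bash
python3 - <<'E'
from h import *
a=load("s1.png");b=load("t1.png")
u0,v0=250-60,227-60; A=cv2.resize(a[0][v0:v0+120,u0:u0+120],None,fx=4,fy=4,interpolation=3)
ut,vt=283-50,179-50; B=cv2.resize(b[0][vt:vt+100,ut:ut+100],(480,480),interpolation=3)
A=cv2.convertScaleAbs(A,alpha=1.6,beta=20);B=cv2.convertScaleAbs(B,alpha=1.6,beta=20)
cv2.imwrite("pics/z1.png",cv2.resize(np.hstack([A,B]),(800,400)))
# centre of hole (bright blob) in both
for im,u,v,z,c in((a[0],250,227,0,a),(b[0],283,179,0,b)):
    g=im.min(2); m=(g[v-20:v+20,u-20:u+20]>110).astype('uint8')
    n,l,st,ce=cv2.connectedComponentsWithStats(m); i=1+np.argmax(st[1:,4]); p=ce[i]+[u-20,v-20]
    print(st[i],p,plane(p,0.0,*c[1:]))
E
```

```text
[  7  11  24  20 370] [248.65945946 227.22972973] [[ 0.61050137 -0.0320906   0.        ]]
[  8   9  23  23 407] [282.32923833 178.67813268] [[ 0.61140962 -0.03185792  0.        ]]
```

View pics/z1.png

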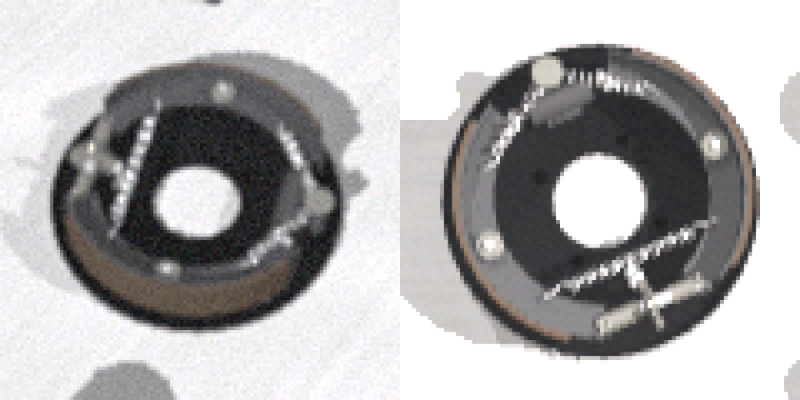

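```bash
python3 - <<'E'
from h import *
b=load("t1.png");c=np.array([.611,-.032])
w=plane((296,204.75),.05,*b[1:])[0]; d=w[:2]-c; print(w,np.linalg.norm(d),np.degrees(np.arctan2(d[1],d[0])))
bar=plane([(233+(602-400)/4,129+326/4),(233+(702-400)/4,129+284/4)],.043,*b[1:]);e=bar[1]-bar[0];print(bar,np.linalg.norm(e),np.degrees(np.arctan2(e[1],e[0])))
c_=eyes.capture("wrist");print(np.array(c_["T_tool_cam"]).round(3),np.array(c_["intrinsics"]).round(1))
E
```

```text
[ 0.5197018  -0.07417319  0.05      ] 0.10056808509292678 -155.20646879939864
[[ 0.50115468 -0.03346198  0.043     ]
 [ 0.53576375 -0.11592703  0.043     ]] 0.08943305754821561 -67.23310170668736
[[ 0.002 -0.953 -0.304  0.084]
 [ 1.     0.001  0.001 -0.001]
 [-0.001 -0.304  0.953 -0.163]
 [ 0.     0.     0.     1.   ]] [[284.3   0.  259.9]
 [  0.  284.3 188.3]
 [  0.    0.    1. ]]
```

Request:
{"op": "servo_tool", "data": {"targets": [[[0.04, -0.03, 0], [0, 0, 0]], [[0.085, -0.065, 0], [0, 0, 0]], [[0.13, -0.1, 0], [0, 0, 0]], [[0.175, -0.135, 0], [0, 0, 0]], [[0.22, -0.17, 0], [0, 0, 0]], [[0.265, -0.205, 0], [0, 0, 0]], [[0.31, -0.24, 0], [0, 0, 0]], [[0.355, -0.275, 0], [0, 0, 0]], [[0.4, -0.305, 0.02], [0, 0, 0]], [[0.438, -0.336, 0.05], [0, 0, 0]], [[0.438, -0.336, 0.08], [0, 0, 0]], [[0.438, -0.336, 0.08], [0, 0, 0]]], "gripper": 0}}

```text
time_s: 1.65
position: [0.5176, -0.0731, 0.1405]
tcp_rot: [[0.904, 0.428, -0.006], [0.428, -0.904, 0.002], [-0.004, -0.004, -1.0]]
force: [-0.7, 0.6, -0.3]
opening: -0.001
```

```bash
python3 - <<'E'
from h import *
s=telemetry.read_state();print(s["time_s"],s["position"],s["force"],s["opening"])
a=grab("wrist","w1.png")
g=cv2.convertScaleAbs(a[0],alpha=1.3,beta=15);cv2.imwrite("pics/w1v.png",cv2.resize(g,(800,600),interpolation=3))
E
```

```text
1.65 [ 0.51764869 -0.07309342  0.14049951] [-0.67460585  0.59735094 -0.31567491] -0.000577324547967571
```

View pics/w1v.png

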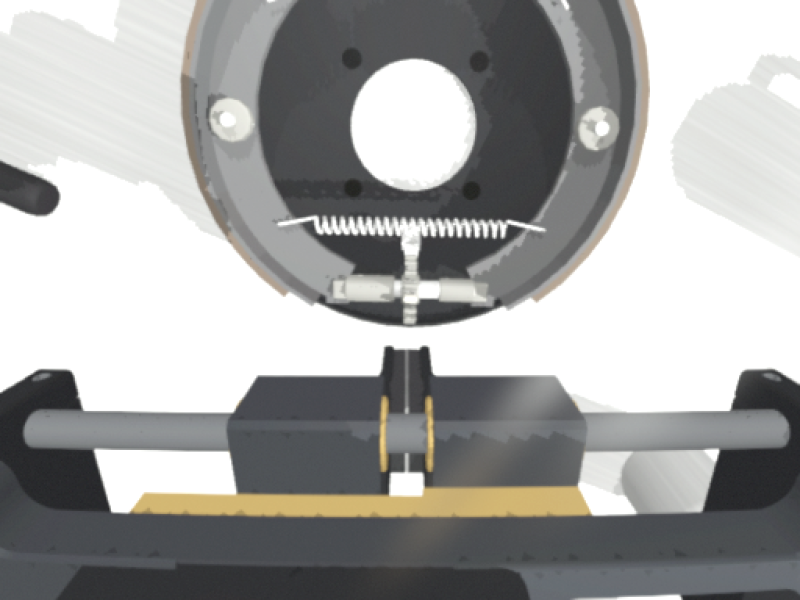

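The wrist view shows the wheel edge-on at x≈410, y 235–323. The bar runs through (410,290), the closed fingertip is at (407,348), and the return spring is at y≈228.

```bash
python3 - <<'E'
from h import *
a=load("w1.png");b=load("t1.png")
k=.64
p=np.array([410.5,290])*k
P=plane(p,.045,*a[1:])[0];print("wheel@.045",P)
im=a[0];g=im.min(2);m=(g[40:130,210:320]>170).astype('uint8');n,l,st,ce=cv2.connectedComponentsWithStats(m)
for i in range(1,n):
    if st[i,4]>800: print(st[i],"hole@0",plane(ce[i]+[210,40],0,*a[1:]), plane(ce[i]+[210,40],.003,*a[1:]))
# triangulate
o1,d1=ray(p,*a[1:]);o2,d2=ray((296,204.75),*b[1:])
A=np.c_[d1[0],-d2[0]];t=np.linalg.lstsq(A,o2-o1,rcond=None)[0];print("tri",o1+t[0]*d1[0],o2+t[1]*d2[0])
print("bar",plane(np.array([[332,290],[488,292]])*k,.043,*a[1:]))
# predicted wheel top
print(telemetry.read_state()["tcp_rot"])
Z=im[int(215*k):int(335*k),int(350*k):int(470*k)];print(Z.shape)
cv2.imwrite("pics/w1z.png",cv2.resize(Z,(600,600),interpolation=cv2.INTER_CUBIC))
E
```

```text
wheel@.045 [ 0.52160621 -0.07286538  0.045     ]
[  15    0   77   80 4764] hole@0 [[ 0.61017711 -0.03057537  0.        ]] [[ 0.61001459 -0.03063466  0.003     ]]
tri [ 0.52003495 -0.07365581  0.03939022] [ 0.52029499 -0.07493367  0.03949743]
bar [[ 0.50030887 -0.0296652   0.043     ]
 [ 0.54037783 -0.11665337  0.043     ]]
[[ 9.04224936e-01  4.27049423e-01 -2.46095093e-03]
 [ 4.27052384e-01 -9.04226520e-01  8.13198866e-04]
 [-1.87798099e-03 -1.78626965e-03 -9.99996641e-01]]
(77, 76, 3)
```

View pics/w1z.png

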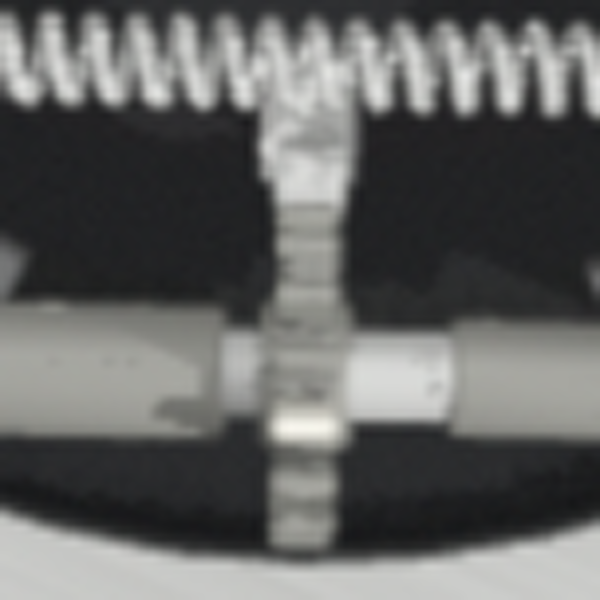

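The chalk tooth is the bright tip at crop (306,425), about (262.8,191.5) in the full image. The wheel lies along the tool's x axis.

```bash
python3 - <<'E'
from h import *
a=load("w1.png"); s=telemetry.read_state();R=np.array(s["tcp_rot"]);p=np.array(s["position"])
for uv,z in (((262.8,191.5),.0565),((262.7,185.6),.045)):
    T=plane(uv,z,*a[1:])[0];print(T,R.T@(T-p))
c=np.array([.6103,-.0310]);print(c-.098*R[:2,0], p)
print("fingertip px->",proj([p],*a[1:])/.64)
E
```

```text
[ 0.5197661  -0.07375253  0.0565    ] [0.00117886 0.00025512 0.08540054]
[ 0.52159803 -0.07284824  0.045     ] [0.00324311 0.00024031 0.09689672]
[ 0.52168596 -0.07285113] [ 0.51880137 -0.07409472  0.14190292]
fingertip px-> [[411.6706047  369.18443418]]
```

Request:
{"op": "servo_tool", "data": {"targets": [[[0.0105, 0, 0.03], [0, 0, 0]], [[0.0105, 0, 0.06], [0, 0, 0]], [[0.0105, 0, 0.08], [0, 0, 0]], [[0.0105, 0, 0.08], [0, 0, 0]], [[0.0105, 0, 0.08], [0, 0, 0]]]}}

```text
time_s: 2.33
position: [0.53, -0.0709, 0.064]
tcp_rot: [[0.905, 0.426, 0.003], [0.426, -0.905, -0.001], [0.002, 0.002, -1.0]]
force: [0.6, -0.6, 0.1]
opening: 0.005
```

Request:
{"op": "servo_tool", "data": {"targets": [[[0, 0, 0.001], [0, 0, 0]], [[0, 0, 0.002], [0, 0, 0]], [[0, 0, 0.003], [0, 0, 0]], [[0, 0, 0.003], [0, 0, 0]]]}}

```text
time_s: 2.82
position: [0.5289, -0.0699, 0.0595]
tcp_rot: [[0.904, 0.427, -0.0], [0.427, -0.904, 0.0], [-0.0, -0.0, -1.0]]
force: [-0.2, -0.5, -0.5]
opening: 0.002
```

Request:
{"op": "servo_tool", "data": {"targets": [[[0, 0, 0.001], [0, 0, 0]], [[0, 0, 0.002], [0, 0, 0]], [[0, 0, 0.002], [0, 0, 0]]]}}

```text
time_s: 3.2
position: [0.5288, -0.0699, 0.0574]
tcp_rot: [[0.904, 0.427, -0.0], [0.427, -0.904, 0.0], [-0.0, -0.0, -1.0]]
force: [-0.0, -0.0, -0.3]
opening: 0.003
```

Request:
{"op": "servo_tool", "data": {"targets": [[[0, 0, 0.0005], [0, 0, 0]], [[0, 0, 0.001], [0, 0, 0]], [[0, 0, 0.001], [0, 0, 0]]]}}

```text
time_s: 3.58
position: [0.529, -0.07, 0.0567]
tcp_rot: [[0.904, 0.427, 0.0], [0.427, -0.904, -0.0], [0.0, 0.0, -1.0]]
force: [-0.3, 0.6, 1.4]
opening: 0.005
```

Request:
{"op": "servo_tool", "data": {"targets": [[[0, 0, 0.0005], [0, 0, 0]], [[0, 0, 0.001], [0, 0, 0]], [[0, 0, 0.001], [0, 0, 0]]]}}

```text
time_s: 3.95
position: [0.5292, -0.07, 0.0561]
tcp_rot: [[0.904, 0.427, 0.001], [0.427, -0.904, -0.0], [0.001, 0.0, -1.0]]
force: [-0.1, 1.0, 5.6]
opening: 0.005
```

Request:
{"op": "servo_tool", "data": {"targets": [[[0, 0, 0.0006], [0, 0, 0]], [[0, 0, 0.001], [0, 0, 0]], [[-0.0015, 0, 0.001], [0, 0, 0]], [[-0.003, 0, 0.001], [0, 0, 0]], [[-0.0045, 0, 0.001], [0, 0, 0]], [[-0.006, 0, 0.001], [0, 0, 0]], [[-0.0075, 0, 0.001], [0, 0, 0]], [[-0.0086, 0, 0.001], [0, 0, 0]], [[-0.0086, 0, 0.001], [0, 0, 0]]]}}

```text
time_s: 5.08
position: [0.5225, -0.0736, 0.0561]
tcp_rot: [[0.905, 0.426, 0.003], [0.426, -0.905, -0.0], [0.003, 0.002, -1.0]]
force: [0.4, 2.7, 13.7]
opening: 0.008
```

```bash
python3 - <<'E'
from h import *
s=telemetry.read_state();print(s["position"],s["force"])
a=grab("wrist","w2.png")
cv2.imwrite("pics/w2z.png",cv2.resize(a[0][110:270,180:350],None,fx=3.5,fy=3.5,interpolation=cv2.INTER_CUBIC))
E
```

```text
[ 0.52250108 -0.07361828  0.05612178] [ 0.35607898  2.67356575 13.73600491]
```

View pics/w2z.png

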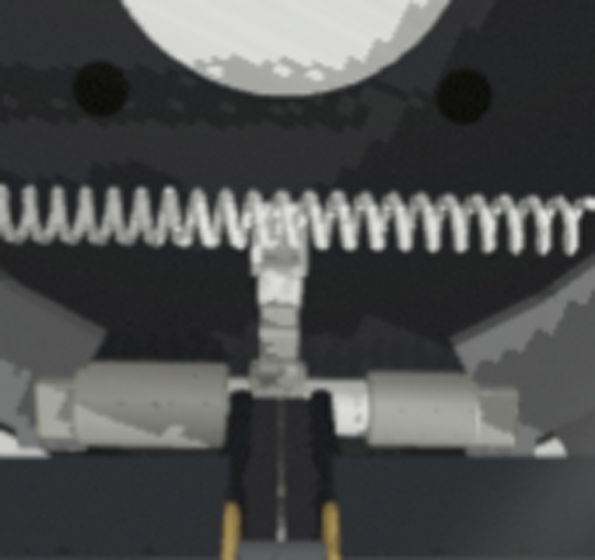

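Whether the wheel followed is hidden under the finger. I'll do a second click in the same stroke, then lift and look.

Request:
{"op": "servo_tool", "data": {"targets": [[[-0.0015, 0, 0], [0, 0, 0]], [[-0.003, 0, 0], [0, 0, 0]], [[-0.0045, 0, 0], [0, 0, 0]], [[-0.006, 0, 0], [0, 0, 0]], [[-0.0075, 0, 0], [0, 0, 0]], [[-0.0086, 0, 0], [0, 0, 0]], [[-0.0086, 0, 0], [0, 0, 0]]]}}

```text
time_s: 6.0
position: [0.5148, -0.0772, 0.0561]
tcp_rot: [[0.905, 0.426, 0.003], [0.426, -0.905, -0.0], [0.003, 0.002, -1.0]]
force: [-0.0, 3.2, 13.4]
opening: 0.001
```

Request:
{"op": "servo_tool", "data": {"targets": [[[0, 0, -0.003], [0, 0, 0]], [[0, 0, -0.02], [0, 0, 0]], [[0, 0, -0.05], [0, 0, 0]], [[0.005, 0, -0.085], [0, 0, 0]], [[0.005, 0, -0.085], [0, 0, 0]], [[0.005, 0, -0.085], [0, 0, 0]], [[0.005, 0, -0.085], [0, 0, 0]]]}}

```text
time_s: 6.88
position: [0.5166, -0.0749, 0.1381]
tcp_rot: [[0.904, 0.427, -0.003], [0.427, -0.904, 0.001], [-0.003, -0.002, -1.0]]
force: [-0.1, 0.1, 0.4]
opening: 0.003
```

```bash
python3 - <<'E'
from h import *
s=telemetry.read_state();print(s["time_s"],s["position"],s["force"])
a=grab("wrist","w3.png")
w=np.array([.5207,-.0733,.0345]);r=np.array([-.9042,-.4271,0])
for th in (0,.393,.785,1.178,1.571):
    print(th,proj(w+.022*(np.sin(th)*r+np.cos(th)*np.array([0,0,1])),*a[1:]))
cv2.imwrite("pics/w3z.png",cv2.resize(a[0][135:225,220:310],(600,600),interpolation=cv2.INTER_CUBIC))
E
```

```text
6.875 [ 0.51663691 -0.07489306  0.13813175] [-0.14049403  0.06703213  0.40299697]
0 [[261.31947191 189.62695997]]
0.393 [[261.28969899 197.78626627]]
0.785 [[261.25462832 203.20358915]]
1.178 [[261.22043219 205.18521508]]
1.571 [[261.19244907 203.69243344]]
```

View pics/w3z.png

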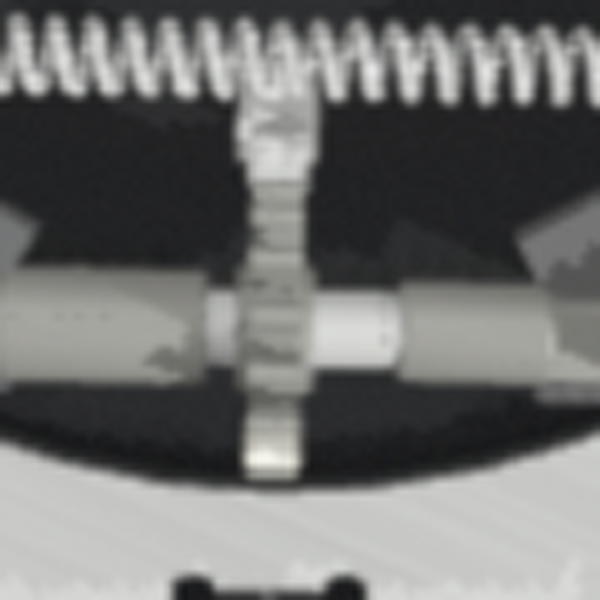

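The chalk has moved from the top position to two teeth further down, at about y=204 px. The prediction for 2 clicks is 203 and for 1 click 198. A repeat of the same stroke should give the other two.

Request:
{"op": "servo_tool", "data": {"targets": [[[0.0122, 0, 0.03], [0, 0, 0]], [[0.0122, 0, 0.06], [0, 0, 0]], [[0.0122, 0, 0.078], [0, 0, 0]], [[0.0122, 0, 0.081], [0, 0, 0]], [[0.0122, 0, 0.082], [0, 0, 0]], [[0.0122, 0, 0.083], [0, 0, 0]], [[0.0122, 0, 0.084], [0, 0, 0]], [[0.0122, 0, 0.085], [0, 0, 0]], [[0.0122, 0, 0.085], [0, 0, 0]]]}}

```text
time_s: 8.05
position: [0.5303, -0.0702, 0.0553]
tcp_rot: [[0.905, 0.426, 0.003], [0.426, -0.905, -0.001], [0.002, 0.002, -1.0]]
force: [0.5, 0.8, 3.9]
opening: 0.005
```

Request:
{"op": "servo_tool", "data": {"targets": [[[-0.0015, 0, 0], [0, 0, 0]], [[-0.003, 0, 0], [0, 0, 0]], [[-0.0045, 0, 0], [0, 0, 0]], [[-0.006, 0, 0], [0, 0, 0]], [[-0.0075, 0, 0], [0, 0, 0]], [[-0.009, 0, 0], [0, 0, 0]], [[-0.0105, 0, 0], [0, 0, 0]], [[-0.012, 0, 0], [0, 0, 0]], [[-0.0135, 0, 0], [0, 0, 0]], [[-0.015, 0, 0], [0, 0, 0]], [[-0.0172, 0, 0], [0, 0, 0]], [[-0.0172, 0, 0], [0, 0, 0]]]}}

```text
time_s: 9.55
position: [0.5145, -0.0775, 0.0561]
tcp_rot: [[0.905, 0.426, 0.003], [0.426, -0.905, -0.001], [0.003, 0.002, -1.0]]
force: [2.1, 1.9, 13.0]
opening: 0.006
```

Request:
{"op": "servo_tool", "data": {"targets": [[[0, 0, -0.003], [0, 0, 0]], [[0, 0, -0.02], [0, 0, 0]], [[0, 0, -0.05], [0, 0, 0]], [[0.005, 0, -0.085], [0, 0, 0]], [[0.005, 0, -0.085], [0, 0, 0]], [[0.005, 0, -0.085], [0, 0, 0]], [[0.005, 0, -0.085], [0, 0, 0]]]}}

```text
time_s: 10.42
position: [0.5165, -0.0748, 0.1381]
tcp_rot: [[0.904, 0.427, -0.004], [0.427, -0.904, 0.001], [-0.003, -0.003, -1.0]]
force: [0.4, -0.6, 0.9]
opening: 0.004
```

```bash
python3 - <<'E'
from h import *
s=telemetry.read_state();print(s["time_s"],s["position"],s["force"])
a=grab("wrist","w4.png")
w=np.array([.5207,-.0733,.0345]);r=np.array([-.9042,-.4271,0])
for th in (.785,1.178,1.571,1.96):
    print(th,proj(w+.022*(np.sin(th)*r+np.cos(th)*np.array([0,0,1])),*a[1:]))
z=lambda i:cv2.resize(i[135:225,220:310],(600,600),interpolation=cv2.INTER_CUBIC)
cv2.imwrite("pics/w4z.png",z(a[0]))
E
```

```text
10.425 [ 0.51645651 -0.07483505  0.13811271] [ 0.42544743 -0.57807491  0.86355092]
0.785 [[261.41503915 203.0472143 ]]
1.178 [[261.37757221 205.03153312]]
1.571 [[261.34684681 203.54058084]]
1.96 [[261.32679585 199.13335354]]
```

View pics/w4z.png

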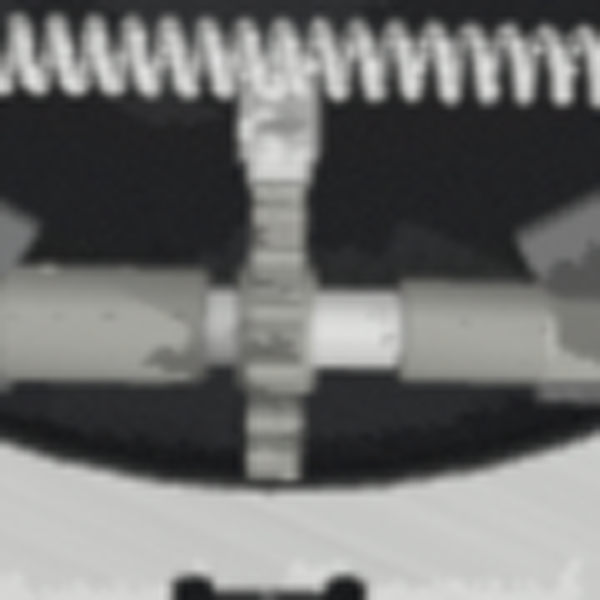

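The chalk has gone under the rim on the far side from the camera, so it's at 3 or 4 clicks and I can't tell which from here. I'll turn the tool about its z axis to look from the rim side.

```bash
python3 - <<'E'
from h import *
s=telemetry.read_state();print(np.round(s["joint_positions"],1))
E
```

```text
[-20.5  29.5 101.3  -0.   49.4  44.2]
```

Request:
{"op": "servo_tool", "data": {"targets": [[[0, 0, -0.01], [0, 0, -0.18]], [[-0.01, 0, -0.01], [0, 0, -0.36]], [[-0.02, 0, -0.01], [0, 0, -0.54]], [[-0.03, 0, -0.01], [0, 0, -0.72]], [[-0.04, 0, -0.01], [0, 0, -0.9]], [[-0.05, 0, -0.01], [0, 0, -1.08]], [[-0.06, 0, -0.01], [0, 0, -1.26]], [[-0.07, 0, -0.01], [0, 0, -1.44]], [[-0.08, 0, -0.01], [0, 0, -1.62]]]}}

```text
time_s: 11.6
position: [0.4447, -0.1092, 0.1487]
tcp_rot: [[-0.476, 0.88, -0.002], [0.88, 0.476, 0.001], [0.002, -0.001, -1.0]]
force: [0.1, 1.0, -0.5]
opening: 0.006
```

Request:
{"op": "servo_tool", "data": {"targets": [[[0, 0, 0], [0, 0, -0.18]], [[0, 0, 0], [0, 0, -0.36]], [[0, 0, 0], [0, 0, -0.54]], [[0, 0, 0], [0, 0, -0.72]], [[0, 0, 0], [0, 0, -0.9]], [[0, 0, 0], [0, 0, -1.08]], [[0, 0, 0], [0, 0, -1.26]], [[0, 0, 0], [0, 0, -1.4]], [[0, 0, 0], [0, 0, -1.4]], [[0, 0, 0], [0, 0, -1.4]]]}}

```text
time_s: 12.85
position: [0.4453, -0.1092, 0.1491]
tcp_rot: [[-0.95, -0.312, -0.001], [-0.312, 0.95, 0.0], [0.001, 0.001, -1.0]]
force: [0.6, 0.6, -0.1]
opening: 0.006
```

```bash
python3 - <<'E'
from h import *
s=telemetry.read_state();print(s["time_s"],s["position"],np.round(s["joint_positions"],1))
a=grab("wrist","w5.png")
w=np.array([.5207,-.0733,.0345]);r=np.array([-.9042,-.4271,0])
q=[proj(w+.022*(np.sin(th)*r+np.cos(th)*np.array([0,0,1])),*a[1:])[0] for th in (0,.785,1.178,1.571,1.96)]
print(np.round(q,1)); u,v=np.round(q[3]).astype(int);u0,v0=max(0,u-45),max(0,v-45);print("crop",u0,v0,"x6.67")
print("zoomed",np.round((np.array(q)-[u0,v0])*600/90))
cv2.imwrite("pics/w5z.png",cv2.resize(a[0][v0:v0+90,u0:u0+90],None,fx=6.667,fy=6.667,interpolation=cv2.INTER_CUBIC))
E
```

```text
12.85 [ 0.44527806 -0.10921523  0.14913151] [ -27.8   24.5  109.7   -0.    45.9 -136. ]
[[268.9 267.4]
 [267.  251.1]
 [266.3 243.7]
 [266.  238.6]
 [266.  236.4]]
crop 221 194 x6.67
zoomed [[319. 489.]
 [307. 381.]
 [302. 331.]
 [300. 297.]
 [300. 282.]]
```

View pics/w5z.png

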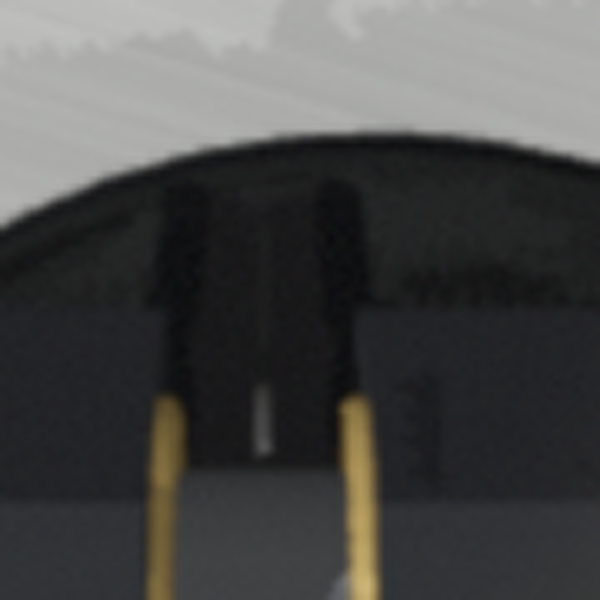

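The gripper itself blocks this view. I'll shift back over the wheel so it shows ahead of the fingertips.

Request:
{"op": "servo_tool", "data": {"targets": [[[-0.02, 0, 0], [0, 0, 0]], [[-0.04, 0, 0], [0, 0, 0]], [[-0.06, 0, 0], [0, 0, 0]], [[-0.08, 0.008, 0], [0, 0, 0]], [[-0.08, 0.008, 0], [0, 0, 0]], [[-0.08, 0.008, 0], [0, 0, 0]]]}}

```text
time_s: 13.65
position: [0.5181, -0.0766, 0.1493]
tcp_rot: [[-0.95, -0.314, -0.001], [-0.314, 0.95, 0.0], [0.001, 0.001, -1.0]]
force: [0.6, 0.2, -0.8]
opening: 0.003
```

```bash
python3 - <<'E'
from h import *
s=telemetry.read_state();print(s["time_s"],s["position"])
a=grab("wrist","w6.png")
w=np.array([.5207,-.0733,.0345]);r=np.array([-.9042,-.4271,0])
q=[proj(w+.022*(np.sin(th)*r+np.cos(th)*np.array([0,0,1])),*a[1:])[0] for th in (0,.785,1.178,1.571,1.96)]
u,v=np.round(q[3]).astype(int);u0,v0=max(0,u-45),max(0,v-45)
print(np.round(q,1),u0,v0,"zoomed",np.round((np.array(q)-[u0,v0])*600/90))
cv2.imwrite("pics/w6z.png",cv2.convertScaleAbs(cv2.resize(a[0][v0:v0+90,u0:u0+90],None,fx=6.667,fy=6.667,interpolation=cv2.INTER_CUBIC),alpha=1.3))
E
```

```text
13.65 [ 0.51806439 -0.07663062  0.14928231]
[[261.2 195.1]
 [259.2 177.6]
 [258.6 171. ]
 [258.4 167.3]
 [258.7 167. ]] 213 122 zoomed [[321. 487.]
 [308. 371.]
 [304. 327.]
 [303. 302.]
 [305. 300.]]
```

View pics/w6z.png

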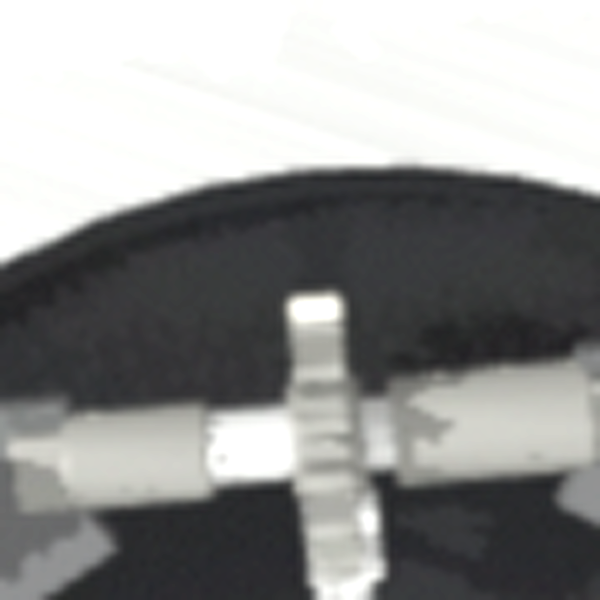

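The chalk is now the outermost tooth at crop (315,307). The predictions are 302 for 4 clicks and 327 for 3. A tilted view will separate 3, 4 and 5 clicks better.

Request:
{"op": "servo_tool", "data": {"targets": [[[0, 0, 0], [0, -0.12, 0]], [[0, 0, 0], [0, -0.24, 0]], [[0, 0, 0], [0, -0.36, 0]], [[0, 0, 0], [0, -0.36, 0]], [[0, 0, 0], [0, -0.36, 0]], [[0, 0, 0], [0, -0.36, 0]]]}}

```text
time_s: 14.45
position: [0.5204, -0.0766, 0.1504]
tcp_rot: [[-0.888, -0.316, 0.334], [-0.297, 0.949, 0.109], [-0.351, -0.002, -0.936]]
force: [0.3, -1.1, 1.0]
opening: 0.006
```

```bash
python3 - <<'E'
from h import *
s=telemetry.read_state();print(s["time_s"],s["position"],np.round(s["force"],1))
a=grab("wrist","w7.png")
w=np.array([.5207,-.0733,.0345]);r=np.array([-.9042,-.4271,0])
q=[proj(w+.022*(np.sin(th)*r+np.cos(th)*np.array([0,0,1])),*a[1:])[0] for th in (0,.393,.785,1.178,1.571,1.96)]
u,v=np.round(q[3]).astype(int);u0,v0=max(0,u-40),max(0,v-40)
print("zoomed",np.round((np.array(q)-[u0,v0])*7.5))
cv2.imwrite("pics/w7z.png",cv2.resize(a[0][v0:v0+80,u0:u0+80],None,fx=7.5,fy=7.5,interpolation=cv2.INTER_CUBIC))
t=grab("top");b=load("t1.png")
for im in (t[0],b[0]):
    m=(im.min(2)[159:199,263:303]>110).astype('uint8');n,l,st,ce=cv2.connectedComponentsWithStats(m);print(ce[1+np.argmax(st[1:,4])])
E
```

```text
14.45 [ 0.5204493  -0.07664418  0.15036598] [ 0.3 -1.1  1. ]
zoomed [[317. 504.]
 [309. 436.]
 [302. 363.]
 [297. 299.]
 [296. 254.]
 [298. 237.]]
[19.31295844 19.62591687]
[19.32923833 19.67813268]
```

View pics/w7z.png

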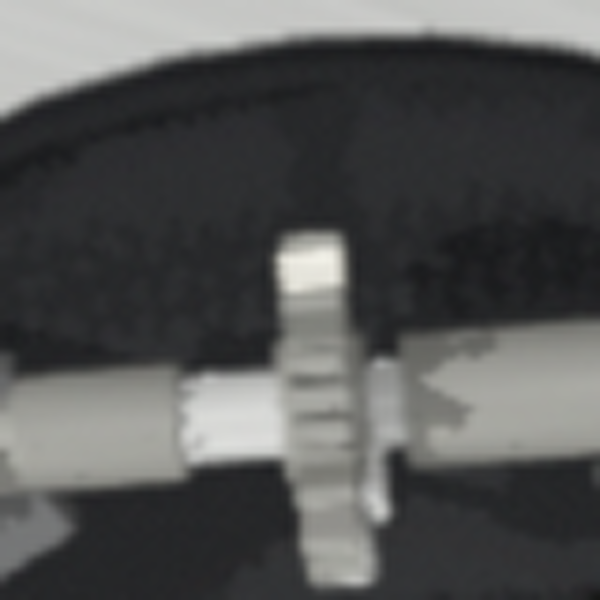

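The chalk is centred at y≈265 in the crop. The predictions are 254 for 4 clicks, 299 for 3 and 237 for 5, and the grey fifth tooth just shows beyond it. That makes four clicks. The brake hole hasn't moved in the top view, so I'm handing in.

```bash
python3 -c "
from h import *
print(order.hand_in())"
```

```text
the job is handed in; nothing more can be done
None
```

I turned the star wheel four clicks in the lengthening direction and handed the job in at about 14.5 s. I used two strokes of 17 mm, two clicks each, with the closed fingertips pressing on the top edge at about 13 N.

**Wheel:** in the last tilted wrist picture the chalk tooth sits at row 265 of the crop. I predicted 254 for four clicks, 299 for three and 237 for five, so it reads as four. The gap of about 1.5 pixels in the original picture fits the 2 mm calibration. One earlier picture had the chalk hidden and another was blocked by the gripper; neither could show the count.

**Brake and gripper:** the brake's centre hole moved less than 0.1 px in the top view. The gripper ended clear of everything, at about 0.15 m height.

**Not checked:** I didn't measure the drum, mug, tin or screwdriver again. My moves stayed clear of them, and no force reading suggested contact with anything but the wheel.

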